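# Sort a full screw carton from an empty one by weight

## Robot

A 6-joint arm with a two-finger parallel gripper is mounted at the origin on a cart in front of the work surface, level with it; the furniture and walls round the work are solid. World frame = base frame: x ahead of the robot, y to its left, z up, the work surface at z = 0. Lengths are in m, angles in rad, forces in N, time in s.
With the tool pointing down it reaches from about 0.275 to 0.825 m from the base axis. Payload 4.9 kg.
Tool frame: the origin (TCP) lies on the centre line of the jaws, within the pads' length; the fingertips stand 11 mm ahead of it and the grasp point (between the pads) lies 8 mm behind it (bot.nose_length is the distance from the TCP to the fingertips, in m); z points along the fingers, y is the line along which they close (so a half turn about z gives the same grasp; the last joint's range is limited). The gripper opens to 85 mm and grips with 20 to 120 N. Pads are 22 mm wide; open, the fingers measure 114 mm over their backs; the gripper's body (76 mm by 85 mm) begins 54 mm behind the grasp point. The pads swing forward as they close: fully open they stand 13 mm farther back than shut.
Start: joints at [-1.354, 0.326, -0.193, 1.052, 0, 1.437], TCP at [0.189, -0.517, 0.242] pointing down, gripper open.
Joint ranges: [-2.65, 2.65], [-0.97, 1.79], [-1.3, 1.35], [-1.93, 2.1], [-1.47, 1.37], [-3.14, 3.14]. Speed limits (rad/s): [2.57, 2.57, 3.14, 3.14, 3.14, 3.14].

## Interface

Orientations are given as a rotation vector (axis times angle).
In Python, from rig import readout, cams, bot gives the robot as it stands. The module is installed in compiled form; this text tells all that it offers.
- The arm moves only by the shell command python3 -m crank 'ROWS'. ROWS is JSON, a list of rows, each a list of 3 entries, a list of its own where there are three numbers: the turn, a rotation vector about the tool's x, y, z in degrees, then the shift along the tool's x, y, z in mm, then the finger opening in mm, from 0 to 85.4. In form: [[[rx, ry, rz], [dx, dy, dz], claw], ...]. A call has 1 to 10 rows; each row is the pose to reach, as a shift and turn from the pose commanded when the call began, along the tool's axes at that moment; what a row does not reach only later rows make up. A row lasts 1/8 s, in which the tool goes at most 62.5 mm and 10.7 degrees, less where a joint would pass 70% of its speed; a pose out of reach is approached as far as the arm can. A call with a gripper value outside its range is refused whole. The fingers move at their own pace and stop on an object; the grip force is fixed at half the most. Time passes only in rows, so rows that repeat a pose let the fingers close. It gives the time, the measured TCP pose, the force, the opening and the grip force at its end, in the units of the state.
- readout.read_state(): the state, without advancing time (a new reading comes with each control period).
- cams.grab_frame(name): name is "side" or "top"; returns a dict with "image" (400x640x3 uint8, blue, green, red), "depth" (400x640 float32, m along the optical axis (not along the pixel's ray), 0 where there is no reading), "fx", "fy", "cx", "cy" (pixels), "camera_from_world" (4x4, takes a point from world to camera coordinates). Camera axes: x right, y down, z forward; pixel columns grow to the right and rows downward; lengths in m; the calibration is good to about 2 mm. A picture is of the moment at which its call begins.
- bot.finish_job(): hands the job in; it is judged then, once.
The state is a dict: "t": time; "joint_positions": joint angles; "qd": joint speeds; "joint_torque": joint torques, N m; "tcp_pos": TCP position; "orientation": TCP orientation; "force": force on the tool from outside, world axes, zero at the start; "wrist_torque": the same for the moment, N m; "width": finger opening in m; "finger_force": force on a finger pad.
Only numpy, scipy, OpenCV 4.12 (cv2) and the standard library are available. Lean on these libraries where they do the work, as an engineer would, in place of code of your own. Each camera call takes 0.05 s, during which the arm holds its last target. There are 200 camera calls.

## Task

The two blue screw cartons standing between the red and the grey bin look exactly alike, but one is full and the other is empty: lift them to tell which is which. Put the full one in the red bin and the empty one in the grey bin, each lying flat on the bin's floor, right way up as it stands now.

Things in the scene. Friction and masses are not known exactly. Their poses are not given: they have to be found in the camera images.
- carton_1: blue card carton for screws, 59 (x) x 83 (y) x 45 (z) mm, closed and rigid, one of the two that stand between the bins and look exactly alike (a third blue one far back at the left of the bench is not meant); one of the two is full (0.5 to 0.7 kg), the other is empty (0.05 to 0.07 kg), and only the weight when lifted tells which. Origin at the centre of its underside, z up; the 59 mm between the two long sides (along x) is the width to grip. It stands on the bench at z = 0
- carton_2: blue card carton for screws, 59 (x) x 83 (y) x 45 (z) mm, closed and rigid, one of the two that stand between the bins and look exactly alike (a third blue one far back at the left of the bench is not meant); one of the two is full (0.5 to 0.7 kg), the other is empty (0.05 to 0.07 kg), and only the weight when lifted tells which. Origin at the centre of its underside, z up; the 59 mm between the two long sides (along x) is the width to grip. It stands on the bench at z = 0
- red_bin: red open-topped plastic parts bin, 180 (x) x 150 (y) x 50 (z) mm outside, 170 x 140 mm inside, walls and floor 5 mm thick, fixed to the bench; origin at the centre of its underside, z up, paper label on its front (-x) face. For the full carton
- grey_bin: grey open-topped plastic parts bin, 180 (x) x 150 (y) x 50 (z) mm outside, 170 x 140 mm inside, walls and floor 5 mm thick, fixed to the bench; origin at the centre of its underside, z up, paper label on its front (-x) face. For the empty carton

How it is judged:
By the outcome, as a careful person would: the job done as asked, in the order asked, and still so for the second after the job is handed in, with the robot touching nothing.
It also fails if it takes over 64 s, if anything falls off the work surface, if the arm or the gripper's body presses on something with over 40 N, if the wrist force passes 120 N, or if a joint passes its speed limit or range.

## Working session

There is one attempt and no reset: what is moved stays moved. The work goes in short steps, Python scripts to look and compute and a shell command to move; the robot and the scene stay as the last step left them, time stands still between calls to the robot, and variables do not carry over. Pictures are saved under pics/ and viewed, at most 10 in all, crops included, and the job is handed in when it is done.

```bash
mkdir -p pics
python3 - <<'E'
from rig import readout,cams,bot
import cv2,numpy as np
s=readout.read_state();print({k:np.round(v,3) for k,v in s.items()},bot.nose_length)
for n in("top","side"):
    f=cams.grab_frame(n);cv2.imwrite(f"pics/{n}0.png",f["image"]);np.savez(f"{n}0.npz",**f)
    T=np.linalg.inv(f["camera_from_world"]);print(n,T[:3,3].round(3),T[:3,2].round(3))
E
```

```text
{'t': np.float64(0.0), 'joint_positions': array([-1.354,  0.327, -0.194,  1.052, -0.   ,  1.437]), 'qd': array([ 0.001,  0.001,  0.002,  0.001,  0.002, -0.002]), 'joint_torque': array([-2.0000e-03, -4.4340e+01,  2.6244e+01,  1.5000e-02, -0.0000e+00,
        0.0000e+00]), 'tcp_pos': array([ 0.189, -0.516,  0.242]), 'orientation': array([-3.092, -0.548,  0.   ]), 'force': array([ 0.536, -0.461, -0.19 ]), 'wrist_torque': array([-0.023,  0.02 ,  0.048]), 'finger_force': np.float64(0.0), 'width': np.float64(0.085)} 0.011
top [0.414 0.23  1.121] [ 0.062  0.015 -0.998]
side [0.496 0.86  0.616] [-0.013 -0.723 -0.691]
```

View pics/top0.png

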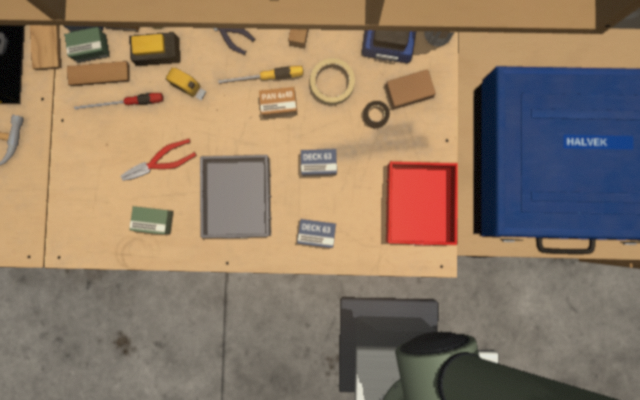

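View pics/side0.png

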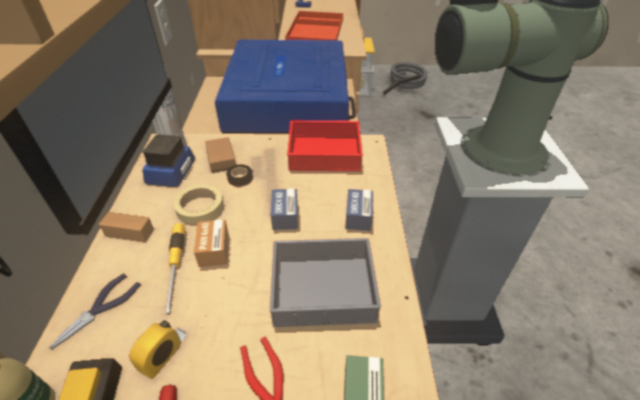

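The top view shows the cartons at about (319,162) and (316,234), the red bin at (422,203) and the grey bin at (235,197). A big blue case stands on the right (x>480). The side view agrees: cartons at (285,209) and (360,210), red bin at (325,145), grey bin at (325,282).

```bash
cat > h.py <<'E'
import cv2,numpy as np
def world(f):
    v,u=np.mgrid[0:400,0:640]; d=f["depth"]
    P=np.stack([(u-f["cx"])/f["fx"]*d,(v-f["cy"])/f["fy"]*d,d],-1)
    T=np.linalg.inv(f["camera_from_world"]); return P@T[:3,:3].T+T[:3,3]
def rect(P,m):
    p=P[m][:,:2]; (c,s,a)=cv2.minAreaRect((p*1000).astype(np.float32)); return np.round(c),np.round(s),round(a,1),np.percentile(P[m][:,2],[5,50,95]).round(3)
def roi(x0,x1,y0,y1):
    m=np.zeros((400,640),bool); m[y0:y1,x0:x1]=1; return m
E
python3 - <<'E'
from h import *
f=dict(np.load("top0.npz"));P=world(f);ok=f["depth"]>0;z=P[...,2]
for n,r in dict(far=(285,345,140,185),near=(285,345,212,255)).items():
    m=roi(*r)&ok&(z>.035)&(z<.06); m=cv2.morphologyEx(m.astype('uint8'),cv2.MORPH_OPEN,np.ones((3,3)))>0; print(n,rect(P,m))
for n,r in dict(red=(375,465,150,255),grey=(190,280,145,248)).items():
    m=roi(*r)&ok&(z>.04)&(z<.06);print(n,rect(P,m))
m=roi(475,640,60,245)&ok;print("case",rect(P,m),np.nanmax(z[m]))
m=roi(475,640,60,245)&ok&(z>.05);print("case",rect(P,m))
g=dict(np.load("side0.npz"));Q=world(g);ok=g["depth"]>0;z=Q[...,2]
for n,r in dict(far=(262,308,180,235),near=(340,380,180,235),red=(280,370,115,180),grey=(260,385,230,335)).items():
    m=roi(*r)&ok&(z>.04)&(z<.06);m=cv2.morphologyEx(m.astype('uint8'),cv2.MORPH_OPEN,np.ones((2,2)))>0;print("side",n,rect(Q,m))
m=ok&(z>.07)&(Q[...,1]>-.25)&(Q[...,1]<.5)&(Q[...,0]>.2)&(Q[...,0]<.75);print(m.sum(), rect(Q,m))
E
```

```text
far (array([571., 253.]), array([56., 78.]), 1.6, array([0.042, 0.045, 0.049]))
near (array([411., 254.]), array([80., 55.]), 84.2, array([0.042, 0.045, 0.049]))
red (array([483.,  22.]), array([183., 153.]), 0.6, array([0.044, 0.051, 0.055]))
grey (array([489., 438.]), array([182., 153.]), 2.6, array([0.046, 0.051, 0.054]))
case (array([ 633., -349.]), array([486., 438.]), 0.0, array([-0.124,  0.066,  0.071])) 0.078423297909062
case (array([ 601., -288.]), array([316., 380.]), 89.9, array([0.062, 0.067, 0.071]))
side far (array([566., 233.]), array([ 53., 128.]), 2.3, array([0.038, 0.045, 0.047]))
side near (array([433., 517.]), array([696.,  59.]), 83.4, array([0.039, 0.045, 0.047]))
side red (array([ 441., -261.]), array([2240.,  194.]), 83.1, array([0.026, 0.045, 0.052]))
side grey (array([472., 593.]), array([192., 532.]), 2.3, array([0.028, 0.049, 0.053]))
2971 (array([441., 125.]), array([484., 745.]), 0.6, array([0.249, 0.328, 0.498]))
```

```bash
cat > go.py <<'E'
import sys,numpy as np
from scipy.spatial.transform import Rotation as R
from rig import readout
s=readout.read_state(); r=R.from_rotvec(s["orientation"])
for a in sys.argv[1:]:
    x,y,z,w=map(float,a.split(","))   # mm, and yaw of tool y in deg
    w=np.radians(w); ty=np.array([np.cos(w),np.sin(w),0]); tz=np.array([0,0,-1.]); t=R.from_matrix(np.c_[np.cross(ty,tz),ty,tz])
    print(a,"turn",np.degrees((r.inv()*t).as_rotvec()).round(1),"shift",r.inv().apply(np.array([x,y,z])-np.array(s["tcp_pos"])*1000).round(1))
print("t",round(s["t"],2),"F",np.round(s["force"],2),"w",s["width"],"ff",s["finger_force"],"q",np.round(s["joint_positions"],2))
E
python3 go.py 411,254,150,-5.8
python3 - <<'E'
from h import *
g=dict(np.load("side0.npz"));Q=world(g);z=Q[...,2]
m=(g["depth"]>0)&(z>.07)&(Q[...,1]>-.25)&(Q[...,1]<.5)&(Q[...,0]>.2)&(Q[...,0]<.75)
v,u=np.where(m);print(np.percentile(u,[0,50,100]),np.percentile(v,[0,50,100]),Q[m][:,0].max(),(Q[m][:,0]>.4).sum())
E
```

```text
411,254,150,-5.8 turn [ -0.1  -0.1 -64.1] shift [ 473.2 -646.6   92.7]
t 0.1 F [-0.31 -0.79  0.82] w 0.0857113655910038 ff 0.0 q [-1.35  0.33 -0.19  1.05 -0.    1.44]
[101. 453. 476.] [ 0. 34. 89.] 0.6864728969083639 426
```

```bash
python3 -m crank '[[[0,0,-64],[473,-647,93],85],[[0,0,-64],[473,-647,93],85],[[0,0,-64],[473,-647,93],85],[[0,0,-64],[473,-647,93],85],[[0,0,-64],[473,-647,93],85],[[0,0,-64],[473,-647,93],85],[[0,0,-64],[473,-647,93],85],[[0,0,-64],[473,-647,93],85],[[0,0,-64],[473,-647,93],85],[[0,0,-64],[473,-647,93],85]]'; python3 go.py 411,254,150,-5.8
```

```text
t: 1.35
tcp_pos: [0.3612, 0.0821, 0.1702]
orientation: [2.332, 2.104, 0.001]
force: [1.7, -1.7, 0.1]
width: 0.085
finger_force: 0.0
411,254,150,-5.8 turn [ 0.1  0.  -0.1] shift [176.1  31.9  20.2]
t 1.35 F [ 1.71 -1.74  0.05] w 0.08495034650991719 ff 0.0 q [ 0.02  0.07 -0.73  0.78 -0.    1.7 ]
```

```bash
python3 -m crank '[[[0,0,0],[170,30,18],85],[[0,0,0],[170,30,18],85],[[0,0,0],[170,30,18],85],[[0,0,0],[170,30,18],85],[[0,0,0],[170,30,18],85]]'; python3 go.py 411,254,150,-5.8
python3 - <<'E'
from h import *
from rig import cams
f=cams.grab_frame("top");g=cams.grab_frame("side")
cv2.imwrite("pics/c1.png",np.hstack([f["image"][110:290,180:480],g["image"][110:290,230:430]]))
E
```

```text
t: 1.98
tcp_pos: [0.4073, 0.2455, 0.1517]
orientation: [-2.332, -2.104, 0.003]
force: [0.5, -0.3, 0.4]
width: 0.0849
finger_force: 0.0
411,254,150,-5.8 turn [-0.1  0.1 -0.1] shift [8.9 2.8 1.7]
t 1.98 F [ 0.5  -0.26  0.44] w 0.08489643448367541 ff 0.0 q [ 0.39  0.28 -0.51  0.78 -0.    2.06]
```

View pics/c1.png

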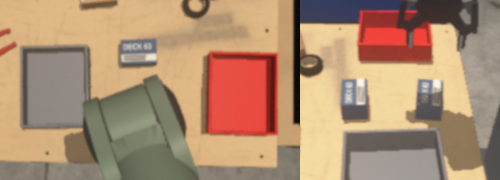

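The top crop shows the arm hiding the near carton. The side crop shows the gripper hanging open above and behind it in projection, nothing touched. Correcting and going down.

```bash
python3 -m crank '[[[0,0,0],[9,3,40],85],[[0,0,0],[9,3,80],85],[[0,0,0],[9,3,105],85],[[0,0,0],[9,3,120],85],[[0,0,0],[9,3,128],85],[[0,0,0],[9,3,128],85],[[0,0,0],[9,3,128],85]]'; python3 go.py 411,254,23,-5.8
```

```text
t: 2.95
tcp_pos: [0.4128, 0.2549, 0.025]
orientation: [2.333, 2.104, 0.002]
force: [0.4, 0.3, 0.7]
width: 0.0847
finger_force: 0.0
411,254,23,-5.8 turn [ 0.1 -0.  -0.1] shift [-1.1 -1.7  2. ]
t 2.95 F [0.41 0.25 0.71] w 0.0847271732290488 ff 0.0 q [ 0.4   0.48 -0.62  0.47  0.    2.07]
```

```bash
python3 -m crank '[[[0,0,0],[-1,-2,2],57],[[0,0,0],[-1,-2,2],45],[[0,0,0],[-1,-2,2],45],[[0,0,0],[-1,-2,2],45],[[0,0,0],[-1,-2,2],45],[[0,0,0],[-1,-2,2],45],[[0,0,0],[-1,-2,2],45],[[0,0,0],[-1,-2,2],45]]'; python3 -m crank '[[[0,0,0],[0,0,-15],45],[[0,0,0],[0,0,-35],45],[[0,0,0],[0,0,-65],45],[[0,0,0],[0,0,-90],45],[[0,0,0],[0,0,-100],45],[[0,0,0],[0,0,-100],45],[[0,0,0],[0,0,-100],45],[[0,0,0],[0,0,-100],45],[[0,0,0],[0,0,-100],45]]'; python3 go.py 489,438,130,2.6 483,22,130,.6
python3 -c "
from rig import readout,cams
print([round(readout.read_state()['force'][2],2)])
import cv2,numpy as np
cv2.imwrite('pics/l1.png',cams.grab_frame('side')['image'][60:320,200:500])"
```

```text
t: 3.95
tcp_pos: [0.4102, 0.2541, 0.0227]
orientation: [2.333, 2.104, 0.001]
force: [-0.4, -0.2, 5.2]
width: 0.0536
finger_force: 63.7
t: 5.08
tcp_pos: [0.4096, 0.2538, 0.1216]
orientation: [-2.333, -2.104, 0.002]
force: [-0.4, 0.5, -0.6]
width: 0.0543
finger_force: 63.2
489,438,130,2.6 turn [-0.1  0.  -8.5] shift [191.4  60.   -8.6]
483,22,130,.6 turn [-0.1  0.  -6.5] shift [-223.    96.8   -8.4]
t 5.08 F [-0.35  0.47 -0.65] w 0.054291136625428164 ff 63.198065757751465 q [ 0.4   0.33 -0.54  0.71  0.    2.08]
[np.float64(-0.65)]
```

View pics/l1.png

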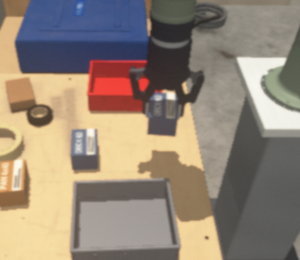

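The side crop shows the carton held level between the fingers at (163,112), clear of the bench. Fz is about -0.6 N, so this is the empty one and it goes to the grey bin.

```bash
python3 -m crank '[[[0,0,-3],[48,15,-8],45],[[0,0,-5],[95,30,-8],45],[[0,0,-8.5],[140,45,-8],45],[[0,0,-8.5],[175,55,-8],45],[[0,0,-8.5],[191,60,-8],45],[[0,0,-8.5],[191,60,-8],45],[[0,0,-8.5],[191,60,-8],45],[[0,0,-8.5],[191,60,-8],45]]'; python3 go.py 489,438,29,2.6
```

```text
t: 6.12
tcp_pos: [0.489, 0.4368, 0.1302]
orientation: [-2.171, -2.27, 0.001]
force: [-0.4, -0.1, -0.1]
width: 0.0544
finger_force: 63.3
489,438,29,2.6 turn [-0.  0. -0.] shift [1.200e+00 1.000e-01 1.012e+02]
t 6.12 F [-0.41 -0.08 -0.12] w 0.054405960974556064 ff 63.27033877372742 q [ 0.62  0.6  -0.04  0.92 -0.    2.14]
```

```bash
python3 -m crank '[[[0,0,0],[1,0,35],45],[[0,0,0],[1,0,65],45],[[0,0,0],[1,0,88],45],[[0,0,0],[1,0,97],45],[[0,0,0],[1,0,101],45],[[0,0,0],[1,0,101],45],[[0,0,0],[1,0,101],45],[[0,0,0],[1,0,101],45]]'; python3 go.py 489,438,28,2.6
```

```text
t: 7.12
tcp_pos: [0.4897, 0.4391, 0.03]
orientation: [2.17, 2.271, 0.002]
force: [0.8, 0.8, -0.2]
width: 0.0541
finger_force: 63.3
489,438,28,2.6 turn [ 0.1 -0.   0. ] shift [-1.  -0.8  2. ]
t 7.12 F [ 0.84  0.76 -0.17] w 0.05414457088963319 ff 63.27022433280945 q [ 0.62  0.71 -0.13  0.73  0.    2.14]
```

```bash
python3 -m crank '[[[0,0,0],[0,0,1],45],[[0,0,0],[0,0,2],45],[[0,0,0],[0,0,2],45],[[0,0,0],[0,0,2],60],[[0,0,0],[0,0,2],75],[[0,0,0],[0,0,2],75],[[0,0,0],[0,0,2],75],[[0,0,0],[0,0,2],75]]';  python3 -m crank '[[[0,0,0],[0,0,-30],75],[[0,0,0],[0,0,-70],75],[[0,0,0],[0,0,-120],75],[[0,0,0],[0,0,-120],85],[[0,0,0],[0,0,-120],85]]'; python3 go.py 571,253,140,1.6
```

```text
t: 8.12
tcp_pos: [0.4893, 0.4387, 0.0272]
orientation: [2.17, 2.271, -0.0]
force: [-0.1, 0.0, 0.6]
width: 0.0748
finger_force: 0.0
t: 8.75
tcp_pos: [0.4891, 0.4386, 0.147]
orientation: [-2.17, -2.271, 0.0]
force: [-0.4, -0.3, -0.0]
width: 0.0851
finger_force: 0.0
571,253,140,1.6 turn [-0.  0.  1.] shift [-189.1   73.4    7. ]
t 8.75 F [-0.37 -0.3  -0.04] w 0.08514583341136746 ff 0.0 q [ 0.62  0.59 -0.02  0.96  0.    2.14]
```

```bash
python3 -m crank '[[[0,0,1],[-50,20,7],85],[[0,0,1],[-100,40,7],85],[[0,0,1],[-150,58,7],85],[[0,0,1],[-189,73,7],85],[[0,0,1],[-189,73,7],85],[[0,0,1],[-189,73,7],85],[[0,0,1],[-189,73,7],85]]'; python3 go.py 571,253,24,1.6
python3 - <<'E'
from h import *
from rig import cams
f=cams.grab_frame("top");P=world(f);z=P[...,2]
m=roi(205,266,158,238)&(f["depth"]>0)&(abs(P[...,0]-.489)<.08)&(abs(P[...,1]-.438)<.065)&(z>.03)
print(rect(P,m),m.sum())
g=cams.grab_frame("side")
cv2.imwrite("pics/p1.png",np.hstack([f["image"][110:290,180:480],g["image"][170:350,230:430]]))
E
```

```text
t: 9.62
tcp_pos: [0.5698, 0.2543, 0.1395]
orientation: [-2.188, -2.253, 0.002]
force: [-0.1, -0.6, -0.4]
width: 0.085
finger_force: 0.0
571,253,24,1.6 turn [-0.1  0.   0.1] shift [ -1.3   1.3 115.5]
t 9.62 F [-0.09 -0.6  -0.42] w 0.0849891676289247 ff 0.0 q [ 0.3   0.54 -0.13  0.9   0.    1.84]
(array([491., 439.]), array([56., 81.]), 2.5, array([0.045, 0.05 , 0.053])) 952
```

View pics/p1.png

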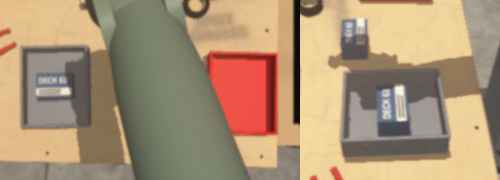

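The empty carton lies flat in the middle of the grey bin, at (55,85) in the top crop, with its top at 50 mm as it should be. Now the far carton.

```bash
python3 -m crank '[[[0,0,0],[-1,1,40],85],[[0,0,0],[-1,1,80],85],[[0,0,0],[-1,1,100],85],[[0,0,0],[-1,1,112],85],[[0,0,0],[-1,1,116],85],[[0,0,0],[-1,1,116],85]]'; python3 -m crank '[[[0,0,0],[0,0,0],57],[[0,0,0],[0,0,0],45],[[0,0,0],[0,0,0],45],[[0,0,0],[0,0,0],45],[[0,0,0],[0,0,0],45],[[0,0,0],[0,0,0],45],[[0,0,0],[0,0,0],45],[[0,0,0],[0,0,0],45]]'; python3 -m crank '[[[0,0,0],[0,0,-10],45],[[0,0,0],[0,0,-25],45],[[0,0,0],[0,0,-45],45],[[0,0,0],[0,0,-70],45],[[0,0,0],[0,0,-90],45],[[0,0,0],[0,0,-100],45],[[0,0,0],[0,0,-100],45],[[0,0,0],[0,0,-100],45],[[0,0,0],[0,0,-100],45]]'; python3 go.py 483,22,130,.6
```

```text
t: 10.48
tcp_pos: [0.5722, 0.2526, 0.0248]
orientation: [2.19, 2.252, 0.001]
force: [0.0, -0.7, -0.7]
width: 0.0849
finger_force: 0.0
t: 11.48
tcp_pos: [0.572, 0.2525, 0.0252]
orientation: [-2.19, -2.252, -0.001]
force: [-1.8, 0.3, 5.8]
width: 0.0542
finger_force: 66.1
t: 12.6
tcp_pos: [0.5711, 0.2521, 0.1232]
orientation: [-2.19, -2.252, 0.003]
force: [0.2, -1.0, -6.3]
width: 0.0539
finger_force: 65.0
483,22,130,.6 turn [-0.1  0.   1. ] shift [-227.5  -94.5   -6.5]
t 12.6 F [ 0.23 -1.05 -6.35] w 0.053894246751933605 ff 64.95566725730896 q [ 0.3   0.56 -0.15  0.87 -0.    1.84]
```

Fz is -6.3 N, so this is the full one and it goes to the red bin.

```bash
python3 -m crank '[[[0,0,1],[-20,-8,-6],45],[[0,0,1],[-55,-23,-6],45],[[0,0,1],[-95,-40,-6],45],[[0,0,1],[-135,-57,-6],45],[[0,0,1],[-175,-73,-6],45],[[0,0,1],[-207,-86,-6],45],[[0,0,1],[-227,-94,-6],45],[[0,0,1],[-227,-94,-6],45],[[0,0,1],[-227,-94,-6],45],[[0,0,1],[-227,-94,-6],45]]'; python3 go.py 483,22,31,.6
```

```text
t: 13.85
tcp_pos: [0.4844, 0.0233, 0.1303]
orientation: [2.209, 2.234, 0.001]
force: [-0.3, 0.2, -5.3]
width: 0.0538
finger_force: 65.1
483,22,31,.6 turn [ 0. -0.  0.] shift [-1.3 -1.5 99.3]
t 13.85 F [-0.28  0.19 -5.28] w 0.05381078907749453 ff 65.09746670722961 q [-0.1   0.32 -0.52  0.73  0.    1.45]
```

```bash
python3 -m crank '[[[0,0,0],[-1,-1,35],45],[[0,0,0],[-1,-1,65],45],[[0,0,0],[-1,-1,87],45],[[0,0,0],[-1,-1,95],45],[[0,0,0],[-1,-1,98],45],[[0,0,0],[-1,-1,99],45],[[0,0,0],[-1,-1,100],45],[[0,0,0],[-1,-1,100],45]]'; python3 go.py 483,22,29.5,.6
```

```text
t: 14.85
tcp_pos: [0.4836, 0.0217, 0.0307]
orientation: [2.209, 2.232, 0.001]
force: [-0.2, 0.1, -4.7]
width: 0.0537
finger_force: 64.8
483,22,29.5,.6 turn [ 0.1  0.  -0. ] shift [ 0.3 -0.6  1.2]
t 14.85 F [-0.18  0.1  -4.75] w 0.053688308537363574 ff 64.84977006912231 q [-0.11  0.47 -0.62  0.48 -0.    1.45]
```

```bash
python3 -m crank '[[[0,0,0],[0,0,1],45],[[0,0,0],[0,0,1.5],45],[[0,0,0],[0,0,1.5],45],[[0,0,0],[0,0,1.5],60],[[0,0,0],[0,0,1.5],75],[[0,0,0],[0,0,1.5],75],[[0,0,0],[0,0,1.5],75],[[0,0,0],[0,0,1.5],75]]';  python3 -m crank '[[[0,0,0],[0,0,-30],75],[[0,0,0],[0,0,-70],75],[[0,0,0],[0,0,-130],75],[[0,0,0],[0,0,-190],75],[[0,0,0],[150,0,-190],85],[[0,0,0],[150,0,-190],85],[[0,0,0],[150,0,-190],85],[[0,0,0],[150,0,-190],85],[[0,0,0],[150,0,-190],85],[[0,0,0],[150,0,-190],85]]'
python3 - <<'E'
from h import *
from rig import cams
f=cams.grab_frame("top");g=cams.grab_frame("side")
for n,F in(("top",f),("side",g)):
  P=world(F);z=P[...,2]
  for c in((.489,.438),(.483,.022)):
    m=(F["depth"]>0)&(abs(P[...,0]-c[0])<.075)&(abs(P[...,1]-c[1])<.06)&(z>.035)&(z<.07)
    if m.sum()>50: print(n,rect(P,m),m.sum())
cv2.imwrite("pics/p2.png",np.hstack([f["image"][110:290,180:480],g["image"][100:340,230:430][:180]]))
E
```

```text
t: 15.85
tcp_pos: [0.4832, 0.0217, 0.0287]
orientation: [-2.21, -2.233, 0.0]
force: [0.5, 0.2, -0.7]
width: 0.075
finger_force: 0.0
t: 17.1
tcp_pos: [0.4817, 0.1706, 0.2186]
orientation: [2.212, 2.231, -0.001]
force: [0.0, -0.7, 0.4]
width: 0.085
finger_force: 0.0
top (array([491., 439.]), array([56., 81.]), 1.7, array([0.046, 0.05 , 0.053])) 934
side (array([487., 442.]), array([55., 82.]), 2.2, array([0.041, 0.05 , 0.052])) 1313
side (array([481.,  27.]), array([55., 84.]), 1.5, array([0.039, 0.05 , 0.052])) 501
```

View pics/p2.png

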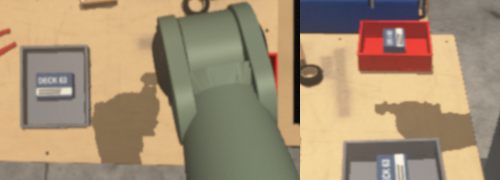

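Both cartons lie flat in their bins: the full one in red at (395,38) in the side crop, the empty one in grey. Both tops are at 50 mm, and the arm is clear of everything.

```bash
python3 -c "
from rig import bot
print(bot.finish_job())"
```

```text
the job is handed in; nothing more can be done
None
```

The job is done and handed in at about 17 s: the full carton (the one farther back, about 6 N when lifted) lies flat in the red bin, and the empty one (the nearer, under 1 N) lies flat in the grey bin.

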